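# Catch carving blanks from the push-flap feeder

## Robot

A 6-joint arm with a two-finger parallel gripper is mounted at the origin on the work surface. World frame = base frame: x ahead of the robot, y to its left, z up, the work surface at z = 0. Lengths are in mm, angles in degrees, forces in N, time in s.
With the tool pointing down it reaches from about 350 to 950 mm from the base axis. Payload 17.4 kg.
Tool frame: the origin (TCP) lies on the centre line of the jaws, within the pads' length; the fingertips stand 22 mm ahead of it and the grasp point (between the pads) lies 3 mm ahead of it; z points along the fingers, y is the line along which they close (so a half turn about z gives the same grasp; the last joint's range is limited). The gripper opens to 93 mm and grips with 3 to 60 N. Pads are 15 mm wide; open, the fingers measure 128 mm over their backs; the gripper's body (75 mm by 188 mm) begins 65 mm behind the grasp point.
Start: joints at [72.777, 6.646, 82.598, -0, 90.757, -2.166], TCP at [175.363, 651.828, 240.646] pointing down, gripper open.
Joint ranges: [-162.19, 162.19], [-47.58, 125.68], [4.15, 143.07], [-65.23, 245.23], [0.69, 171.88], [-170.13, 170.13]. Speed limits (degrees/s): [108.29, 108.29, 127.2, 180, 180, 180].

## Interface

Orientations are given as a 3x3 rotation matrix whose columns are the frame's x, y, z axes.
In Python, from bench import robot gives the robot as it stands. The module is installed in compiled form; this text tells all that it offers.
- The arm moves only by the shell command python3 -m creep 'ROWS' [FORCE]. ROWS is JSON, one flat list of numbers, 5 for each row, row after row: the gripper command: -1 is shut, 1 is fully open, values between are in proportion, then the shift along the tool's x, y, z in mm, then the turn about the tool's z in degrees. In form: [jaw, dx, dy, dz, roll, jaw, dx, dy, dz, roll, ...]. A call has exactly 10 rows; each row shifts and turns the commanded pose from where the row before left it, along the tool's axes as they then stand; what a row does not reach is not made up. A row lasts 1/12 s, in which the tool goes at most 41.7 mm and 7.16 degrees, less where a joint would pass 70% of its speed; a pose out of reach is approached as far as the arm can. A call is refused whole if a number of a shift passes 41.7 or a number of a turn 7.16, either way. A call with a gripper value outside its range is refused whole. The fingers move at their own pace and stop on an object; FORCE is the grip in N (left out, the last holds). Time passes only in rows, so rows that do not move let the fingers close, or fill a call up. It gives the time, the measured TCP pose, the force, the opening and the grip force at its end, in the units of the state.
- robot.get_state(): the state, without advancing time (a new reading comes with each control period).
- robot.snapshot(name): name is "scene" or "top" or "wrist"; returns a dict with "pixels" (480x640x3 uint8, red, green, blue), "z_map" (480x640 float32, mm along the optical axis (not along the pixel's ray), 0 where there is no reading), "fx", "fy", "cx", "cy" (pixels), "R" (3x3) and "t" (3): a world point X has camera coordinates R X + t. Camera axes: x right, y down, z forward; pixel columns grow to the right and rows downward; lengths in mm; the calibration is good to about 2 mm. A picture is of the moment at which its call begins.
- robot.sign_off(): hands the job in; it is judged then, once.
The state is a dict: "time_s": time; "qpos": joint angles; "qd": joint speeds; "joint_torque": joint torques, N m; "tcp_pos": TCP position; "tcp_rot": TCP orientation; "force": force on the tool from outside, world axes, zero at the start; "ft_torque": the same for the moment, N m; "finger_gap": finger opening in mm; "finger_force": force on a finger pad.
Only numpy, scipy, OpenCV 4.12 (cv2) and the standard library are available. Lean on these libraries where they do the work, as an engineer would, in place of code of your own. Each camera call takes 0.05 s, during which the arm holds its last target. There are 200 camera calls.

## Task

Take the blue dish by its wooden handle, hold it up under the lip of the feeder's chute and push its front wall gently against the red flap, all the way in, so that the gate opens and all three wooden blanks slide off into the dish; let none fall on the bench. Then back away so that the gate closes, and set the dish with the blanks in it upright in the middle of the cork mat and let go, without disturbing the two gouges and the glue bottle.

Things in the scene. Friction and masses are not known exactly. Their poses are not given: they have to be found in the camera images.
- dish_handle (a point): Grip point on the blue dish's wooden handle. Axes: the dish's; z up, x from handle to front wall. The handle is a flat bar 16 mm thick (y), 26 wide, 112 long, rising from the back and leaning back (to -x) 40 degrees from vertical; the point is on its centre line, 34 mm short of its free end, 135 mm behind (-x) the dish's centre, 220 behind the front wall's outer face, 90 above its underside.
- dish_floor (a point): Centre of the dish's inner floor, 5 mm above its underside, same axes. The dish is open on top, 170 mm (x) by 160 mm (y) outside, walls 5 mm thick; front and side walls 70 mm high, back wall (handle's side) 90 mm. 0.15 to 0.24 kg. It starts upright on the bench, in front of the feeder, its front wall facing roughly towards it.
- dish: The dish itself; origin at the centre of its underside, axes as above.
- lip (a point): Middle of the lip, the lower edge of the feeder's aluminium chute bed, 225 mm above the bench; the bed is 4 mm thick. Axes of the feeder: z up, -x the way the blanks leave; the 40 mm wide chute rises 30 degrees towards +x. The dish fits under the lip, with its front wall against the flap, when its underside is about 100 mm above the bench.
- hood_edge (a point): Middle of the front edge, at its underside 331 mm above the bench, of a clear hood with yellow rim, 196 mm wide, over the lip: it reaches from here, 190 mm before the lip, to 115 mm behind the lip. Axes of the feeder. A gripper pointing straight down has no room under it above the handle; one leaning back about 40 degrees like the handle has.
- feeder: The whole fixed feeder; origin on the bench straight below the lip. Red upright flap under the chute, 100 mm wide, 122 to 182 mm above the bench: its face rests 15 to 35 mm behind (+x of) the lip, set differently each time and not reported, so find it by feel or sight. It moves 22 mm to +x against a spring (3 to 7 N) up to a rigid stop and lifts the gate. Feet and legs begin 50 mm behind the lip.
- gate (a joint): How far the orange gate across the chute, just behind the lip, is raised, in m: 0 closed, 0.044 with the flap at its stop. The 34 mm thick blanks pass when it is above about 0.034, so hold the flap within 4 mm of its stop until they have come. It falls shut when the flap is let go.
- mat: Cork mat with a red border, 200 x 200 mm, 4 mm thick, fixed on the bench beside the dish; origin at the centre of its underside.
- blank0: Wooden carving blank (origin at its centre), a turned cylinder 60 mm long (its x axis) and 34 mm thick, 0.03 to 0.06 kg, first in the row waiting in the chute behind the gate. After the gate opens they slide off within about a second.
- blank1: Wooden carving blank (origin at its centre), a turned cylinder 60 mm long (its x axis) and 34 mm thick, 0.03 to 0.06 kg, second in the row waiting in the chute behind the gate. After the gate opens they slide off within about a second.
- blank2: Wooden carving blank (origin at its centre), a turned cylinder 60 mm long (its x axis) and 34 mm thick, 0.03 to 0.06 kg, last in the row waiting in the chute behind the gate. After the gate opens they slide off within about a second.
- gouge_red: Bystander, to be left where it is: carving gouge with a red handle, 240 mm long, lying.
- gouge_plain: Bystander, to be left where it is: carving gouge with a plain wood handle, 240 mm long, lying.
- glue: Bystander, to be left where it is: white glue bottle, 64 mm across and 160 mm tall, standing.
Things that resemble listed ones, but are neither listed nor needed, are in the scene too. Of the things like the blank2, leave any that is yellow; of the rest the smaller one is meant.

How it is judged (in metres and radians):
On the way, in this order (a step that is already met when the one before it is completed fails the run):
1. the dish is held up under the chute's lip (height (world z) of dish_floor above 0.04 m and x of dish_floor in the frame of feeder between -0.12 and 0.03 m and y of dish_floor in the frame of feeder between -0.06 and 0.06 m), for 0.1 s.
2. all three blanks have been caught in the dish while it is held clear of the bench (height (world z) of dish_floor above 0.04 m and x of blank0 in the frame of dish_floor between -0.081 and 0.081 m and y of blank0 in the frame of dish_floor between -0.076 and 0.076 m and z of blank0 in the frame of dish_floor between 0 and 0.08 m and x of blank1 in the frame of dish_floor between -0.081 and 0.081 m and y of blank1 in the frame of dish_floor between -0.076 and 0.076 m and z of blank1 in the frame of dish_floor between 0 and 0.08 m and x of blank2 in the frame of dish_floor between -0.081 and 0.081 m and y of blank2 in the frame of dish_floor between -0.076 and 0.076 m and z of blank2 in the frame of dish_floor between 0 and 0.08 m), for 0.2 s.
At the end, for the whole second after the job is handed in: The dish stands flat and upright on the cork mat, its centre within 50 mm of the mat's centre, released and at rest, with all three blanks inside it, and the feeder's gate is closed (x of blank0 in the frame of dish_floor between -0.081 and 0.081 m and y of blank0 in the frame of dish_floor between -0.076 and 0.076 m and z of blank0 in the frame of dish_floor between 0 and 0.08 m and x of blank1 in the frame of dish_floor between -0.081 and 0.081 m and y of blank1 in the frame of dish_floor between -0.076 and 0.076 m and z of blank1 in the frame of dish_floor between 0 and 0.08 m and x of blank2 in the frame of dish_floor between -0.081 and 0.081 m and y of blank2 in the frame of dish_floor between -0.076 and 0.076 m and z of blank2 in the frame of dish_floor between 0 and 0.08 m and horizontal distance between dish_floor and mat below 0.05 m and height (world z) of dish_floor below 0.013 m and angle between dish_floor's own z axis and vertical below 0.08 rad and value of joint gate below 0.004 m and linear speed of each of dish, blank0, blank1, blank2 below 0.03 m/s); the robot touches nothing.
It fails at once if a blank falls on the bench (is low down and not in the dish) ((height (world z) of blank0 below 0.06 m and not (x of blank0 in the frame of dish_floor between -0.081 and 0.081 m and y of blank0 in the frame of dish_floor between -0.076 and 0.076 m and z of blank0 in the frame of dish_floor between 0 and 0.08 m)) or (height (world z) of blank1 below 0.06 m and not (x of blank1 in the frame of dish_floor between -0.081 and 0.081 m and y of blank1 in the frame of dish_floor between -0.076 and 0.076 m and z of blank1 in the frame of dish_floor between 0 and 0.08 m)) or (height (world z) of blank2 below 0.06 m and not (x of blank2 in the frame of dish_floor between -0.081 and 0.081 m and y of blank2 in the frame of dish_floor between -0.076 and 0.076 m and z of blank2 in the frame of dish_floor between 0 and 0.08 m))).
It fails at once if the feeder is pushed with more than 60 N by dish or robot (contact force between any of dish, the arm, the fingers and feeder above 60 N).
It fails at once if a bystander is moved by more than 40 mm (distance of any of gouge_red, gouge_plain, glue from where it was at the start of the episode above 0.04 m).
It also fails if it takes over 58 s, if anything falls off the work surface, if the arm or the gripper's body presses on something with over 40 N, if the wrist force passes 120 N, or if a joint passes its speed limit or range.

## Working session

There is one attempt and no reset: what is moved stays moved. The work goes in short steps, Python scripts to look and compute and a shell command to move; the robot and the scene stay as the last step left them, time stands still between calls to the robot, and variables do not carry over. Pictures are saved under pics/ and viewed, at most 10 in all, crops included, and the job is handed in when it is done.

```bash
mkdir -p pics
python3 - <<'E'
from bench import robot
import cv2,numpy as np,pickle
for n in("scene","top"):
    s=robot.snapshot(n); pickle.dump(s,open(n+".pkl","wb"))
    cv2.imwrite(f"pics/{n}0.png",s["pixels"][:,:,::-1]); print(n,s["fx"],s["fy"],s["cx"],s["cy"],np.round(s["R"],3).tolist(),np.round(s["t"],1))
st=robot.get_state(); print(st["time_s"],np.round(st["tcp_rot"],3).tolist(),st["tcp_pos"],st["force"])
E
```

```text
scene 533.7744972807274 533.7744972807274 331.12921244495453 238.4724800363714 [[0.61, 0.792, 0.012], [0.417, -0.309, -0.855], [-0.673, 0.526, -0.519]] [-276.1  -59.7 1742.1]
top 519.1845105312117 519.1845105312117 332.27637520413293 236.93695528590644 [[-0.011, -1.0, 0.001], [-0.995, 0.01, -0.098], [0.098, -0.002, -0.995]] [ -83.6  562.9 1559.4]
0.1 [[-0.966, 0.26, -0.0], [0.26, 0.966, -0.001], [0.0, -0.001, -1.0]] [175.32471956 651.66699582 239.9794588 ] [0.84316388 0.1557375  0.60965645]
```

View pics/scene0.png

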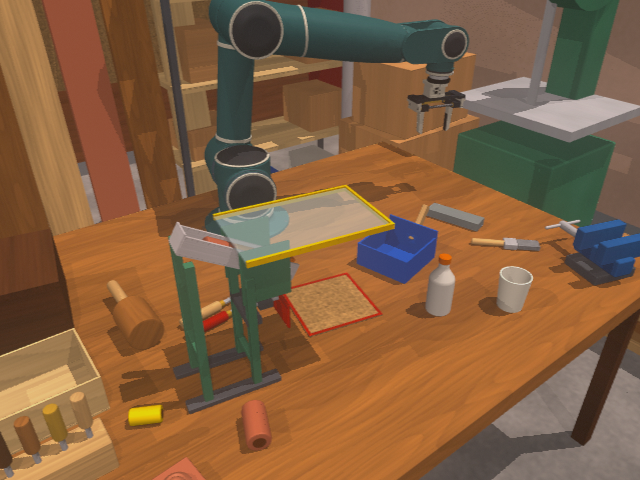

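View pics/top0.png

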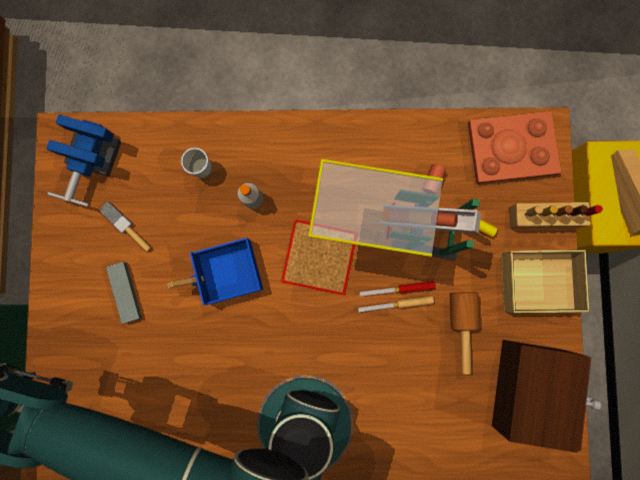

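The scene view shows the feeder at (215,300) with its hood at (305,222), the dish at (398,247) with its handle near (420,215), and the mat at (330,303). The glue bottle is at (440,285) and the gouges at (210,315).

In the top view:
- The dish is at (227,271) with its handle at (182,284), and the mat is at (319,258).
- The hood front edge runs (322,160)–(310,236), and the blanks are in the chute at (440,215).
- Lookalikes for the dish are the cream box (545,282) and the cup (196,163). For the blanks they are a yellow cylinder (487,228) and a larger brown one (434,178), both lying on the bench. The chisel at (125,225) resembles a handle.

I choose the blue dish with the handle at (182,284). Now I'll measure positions.

```bash
cat > h.py <<'E'
import cv2,numpy as np,pickle
def cast(s,uv,z):
    uv=np.atleast_2d(uv).astype(float); d=np.c_[(uv[:,0]-s["cx"])/s["fx"],(uv[:,1]-s["cy"])/s["fy"],np.ones(len(uv))]
    R=np.array(s["R"]);c=-R.T@np.array(s["t"]); w=d@R
    return c+w*((z-c[2])/w[:,2])[:,None]
def cloud(s,m):
    v,u=np.nonzero(m&(s["z_map"]>0)); Z=s["z_map"][v,u]
    p=np.c_[(u-s["cx"])/s["fx"]*Z,(v-s["cy"])/s["fy"]*Z,Z]
    return (p-np.array(s["t"]))@np.array(s["R"])
def hsv(s): return cv2.cvtColor(s["pixels"],cv2.COLOR_RGB2HSV)
def box(m,win):
    u0,v0,u1,v1=win; k=np.zeros_like(m); k[v0:v1,u0:u1]=m[v0:v1,u0:u1]; return k
E
python3 - <<'E'
from h import *
s=pickle.load(open("top.pkl","rb")); H=hsv(s); h,S,V=[H[...,i].astype(int) for i in range(3)]
bl=box((h>105)&(h<130)&(S>120)&(V>60),(175,225,280,315)); P=cloud(s,bl)
top=P[(P[:,2]>60)&(P[:,2]<76)]; print("dish n",len(P),np.percentile(P[:,2],[1,50,99]).round())
r=cv2.minAreaRect(top[:,:2].astype(np.float32)); print("rim70",r,cv2.boxPoints(r).round().tolist())
P3=P[P[:,2]>82]; print("back wall pts",len(P3),P3.mean(0).round(), cv2.minAreaRect(P3[:,:2].astype(np.float32)))
hd=box((h>8)&(h<25)&(S>60)&(s["z_map"]>0),(150,265,215,300)); Q=cloud(s,hd); Q=Q[Q[:,2]>60]; print("handle",len(Q),Q[np.argsort(Q[:,2])][[0,len(Q)//2,-1]].round() if len(Q) else "")
if len(Q): print(np.polyfit(Q[:,2],Q[:,:2],1).round(2))
ye=box((h>22)&(h<33)&(S>180)&(V>120),(300,150,450,262)); C,_=cv2.findContours(cv2.dilate(ye.astype(np.uint8),np.ones((3,3))),0,2); c=max(C,key=cv2.contourArea)
r=cv2.minAreaRect(c); b=cv2.boxPoints(r); Y=cloud(s,ye); print("hood z",np.percentile(Y[:,2],[5,50,95]).round(),"px",b.round().tolist()); print(cast(s,b,334).round(), cv2.minAreaRect(cast(s,c[:,0],334)[:,:2].astype(np.float32)))
re=box(((h<6)|(h>174))&(S>170)&(V>90),(275,210,360,300)); C,_=cv2.findContours(re.astype(np.uint8),0,2); c=max(C,key=cv2.contourArea)
print("mat",cv2.minAreaRect(cast(s,c[:,0],4)[:,:2].astype(np.float32)),cast(s,c[:,0],4).round()[:,:2].min(0),cast(s,c[:,0],4)[:,:2].max(0).round())
s=pickle.load(open("scene.pkl","rb"));H=hsv(s); h,S,V=[H[...,i].astype(int) for i in range(3)]
re=box(((h<6)|(h>174))&(S>170)&(V>90),(265,265,395,345)); 
hu=box((h>22)&(h<33)&(S>180)&(V>120),(200,170,400,270)); C,_=cv2.findContours(hu.astype(np.uint8),0,2); c=max(C,key=cv2.contourArea)
print("hood scene",cv2.minAreaRect(cast(s,c[:,0],334)[:,:2].astype(np.float32)))
fl=box(((h<6)|(h>174))&(S>150)&(V>70),(265,270,292,328)); F=cloud(s,fl); print("flap?",len(F),F.min(0).round(),F.max(0).round(),np.median(F,0).round())
E
```

```text
dish n 2953 [-4.  5. 91.]
rim70 ((462.0715026855469, 225.05224609375), (158.8631591796875, 167.01968383789062), 14.968428611755371) [[364.0, 285.0], [407.0, 124.0], [560.0, 165.0], [517.0, 326.0]]
back wall pts 125 [440. 306.  89.] ((438.78271484375, 306.0902099609375), (155.1617889404297, 7.40378999710083), 14.792016983032227)
handle 162 [[435. 328.  61.]
 [423. 352.  99.]
 [428. 370. 127.]]
[[-2.1000e-01  8.7000e-01]
 [ 4.4833e+02  2.6732e+02]]
hood z [  1. 342. 347.] px [[306.0, 238.0], [319.0, 157.0], [445.0, 177.0], [432.0, 258.0]]
[[ 530.  -25.  334.]
 [ 734.  -58.  334.]
 [ 680. -371.  334.]
 [ 478. -333.  334.]] ((605.6575317382812, -196.3057861328125), (313.1953430175781, 205.47032165527344), 80.2379150390625)
mat ((503.48291015625, -47.83643341064453), (199.65151977539062, 199.4456329345703), 77.69142150878906) [ 388. -157.] [622.  70.]
hood scene ((593.7813110351562, -186.16233825683594), (311.3389892578125, 197.1755828857422), 80.6905517578125)
flap? 321 [ 409. -263.   -1.] [ 650. -120.  228.] [ 617. -257.  148.]
```

Run:
```python
from h import *
a=pickle.load(open("top.pkl","rb"))["pixels"][150:310,155:500]; cv2.imwrite("pics/crop1.png",cv2.resize(a[:,:,::-1],None,fx=2.3,fy=2.3,interpolation=cv2.INTER_CUBIC))
```

```text
(no output)
```

View pics/crop1.png

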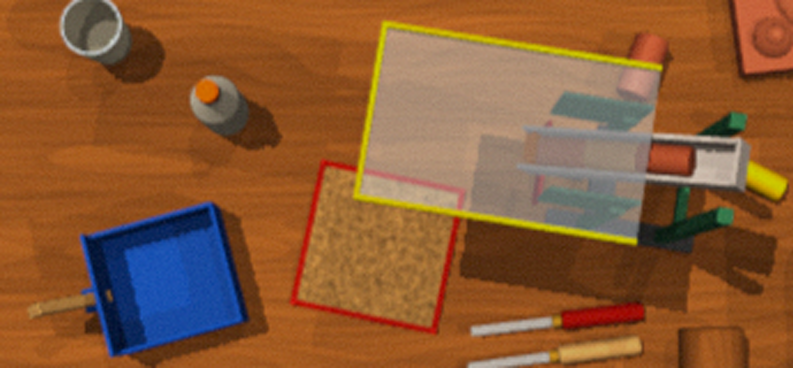

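The crop confirms the choice: the blue dish is at crop (165,280) with its handle at (60,305), pointing left. The mat is partly under the hood.

Measured positions:
- Dish centre is at about (461,226), with its x axis at azimuth -75°.
- The grip point is at about (427,357,90).
- The lip is at about (598,-232), with the feeder's x axis at azimuth -99.7°.
- The mat centre is at (503,-48).

The moves only turn the tool about its own z, so I first line the dish up with the feeder while pointing straight down.

```bash
python3 -m creep '[1,-32,-22,0,0,1,-32,-22,0,0,1,-32,-22,0,0,1,-32,-22,0,0,1,-32,-22,0,0,1,-32,-22,0,0,1,-32,-22,0,0,1,-32,-22,0,0,1,-32,-22,0,0,1,-32,-22,0,0]' && python3 -m creep '[1,0,0,5,6,1,0,0,5,6,1,0,0,5,6,1,0,0,5,6,1,0,0,5,6,1,0,0,5,6,1,0,0,5,6,1,0,0,5,6,1,0,0,5,6,1,0,0,5,6]'
python3 - <<'E'
from h import *
from bench import robot
s=robot.snapshot("top"); H=hsv(s); h,S,V=[H[...,i].astype(int) for i in range(3)]
st=robot.get_state(); print(st["qpos"],np.round(st["tcp_rot"],3).tolist(),st["tcp_pos"].round(1) if hasattr(st["tcp_pos"],"round") else st["tcp_pos"])
s=robot.snapshot("wrist"); cv2.imwrite("pics/w1.png",s["pixels"][:,:,::-1])
E
```

```text
time_s: 0.93
tcp_pos: [428.0, 354.5, 240.5]
tcp_rot: [[-0.966, 0.26, -0.0], [0.26, 0.966, -0.0], [0.0, -0.0, -1.0]]
force: [-0.5, -0.2, -0.3]
finger_gap: 92.9
finger_force: 0.0
time_s: 1.77
tcp_pos: [427.1, 356.2, 190.1]
tcp_rot: [[-0.253, 0.967, -0.0], [0.967, 0.253, -0.0], [-0.0, -0.001, -1.0]]
force: [0.6, -0.6, 0.1]
finger_gap: 92.7
finger_force: 0.0
[ 3.71968174e+01 -7.17351998e+00  1.01159811e+02 -2.33952651e-04
  8.61104279e+01  2.30109198e+01] [[-0.245, 0.97, -0.001], [0.97, 0.245, -0.001], [-0.001, -0.002, -1.0]] [426.9 356.  189. ]
```

View pics/w1.png

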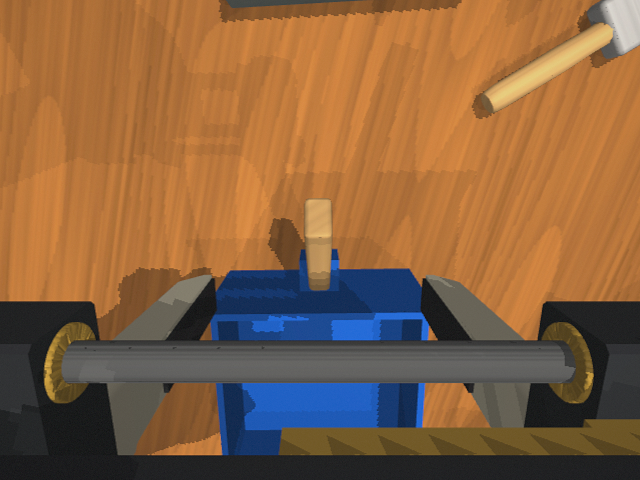

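The wrist view shows the handle at (318,245), centred between the fingers (mid 320) and aligned with them. I'll go down and grip.

```bash
python3 -m creep '[1,0,0,12,0,1,0,0,12,0,1,0,0,12,0,1,0,0,12,0,1,0,0,12,0,1,0,0,12,0,1,0,0,12,0,1,0,0,8,0,1,0,0,4,0,1,0,0,0,0]' && python3 -m creep '[-1,0,0,0,0,-1,0,0,0,0,-1,0,0,0,0,-1,0,0,0,0,-1,0,0,0,0,-1,0,0,0,0,-1,0,0,0,0,-1,0,0,0,0,-1,0,0,0,0,-1,0,0,0,0]' 30
```

```text
time_s: 2.7
tcp_pos: [427.0, 356.0, 93.6]
tcp_rot: [[-0.258, 0.966, -0.001], [0.966, 0.258, -0.001], [-0.001, -0.001, -1.0]]
force: [-0.2, -0.2, -0.1]
finger_gap: 93.0
finger_force: 0.0
time_s: 3.53
tcp_pos: [427.2, 356.2, 94.7]
tcp_rot: [[-0.258, 0.966, 0.0], [0.966, 0.258, -0.0], [-0.0, 0.0, -1.0]]
force: [-0.4, 0.3, -0.1]
finger_gap: 30.3
finger_force: 0.0
```

```bash
python3 -m creep '[-1,0,0,0,0,-1,0,0,0,0,-1,0,0,0,0,-1,0,0,0,0,-1,0,0,0,0,-1,0,0,0,2,-1,0,0,0,3,-1,0,0,0,3,-1,0,0,0,3,-1,0,0,0,3]' 30 &&  python3 -m creep '[-1,0,0,0,3,-1,0,0,0,3,-1,0,0,0,3,-1,0,0,0,1.6,-1,0,0,0,0,-1,0,0,0,0,1,0,0,0,0,1,0,0,0,0,1,0,0,0,0,1,0,0,0,0]' && python3 -m creep '[1,0,0,-20,0,1,0,0,-20,0,1,0,0,-20,0,1,0,0,-20,0,1,0,0,-20,0,1,0,0,-20,0,1,0,0,-20,0,1,0,0,-20,0,1,0,0,-20,0,1,0,0,-20,0]'
```

```text
time_s: 4.37
tcp_pos: [427.3, 356.2, 94.6]
tcp_rot: [[-0.014, 1.0, 0.0], [1.0, 0.014, -0.0], [-0.0, 0.0, -1.0]]
force: [0.3, -1.0, -0.5]
finger_gap: 15.7
finger_force: 30.0
time_s: 5.2
tcp_pos: [427.2, 356.3, 94.6]
tcp_rot: [[0.167, 0.986, 0.0], [0.986, -0.167, -0.0], [-0.0, 0.0, -1.0]]
force: [0.4, 0.4, 0.1]
finger_gap: 38.0
finger_force: 0.0
time_s: 6.03
tcp_pos: [427.1, 356.2, 295.7]
tcp_rot: [[0.168, 0.986, 0.0], [0.986, -0.168, 0.0], [0.0, 0.0, -1.0]]
force: [0.6, 0.5, 0.3]
finger_gap: 93.0
finger_force: 0.0
```

The dish is turned. Next I see whether the tool can be leaned by pulling inwards past the reach limit along the feeder's axis.

```bash
python3 -m creep '[1,0,-36,0,0,1,0,-36,0,0,1,0,-36,0,0,1,0,-36,0,0,1,0,-36,0,0,1,0,-36,0,0,1,0,-36,0,0,1,0,-36,0,0,1,0,-36,0,0,1,0,-36,0,0]' | sed -n 2,3p; python3 -m creep '[1,-20,0,0,0,1,-20,0,0,0,1,-20,0,0,0,1,-20,0,0,0,1,-20,0,0,0,1,-20,0,0,0,1,-20,0,0,0,1,-20,0,0,0,1,-20,0,0,0,1,-20,0,0,0]' ; python3 -c "
from bench import robot;s=robot.get_state();print([round(float(x),2) for x in s['qpos']])"
```

```text
tcp_pos: [70.6, 416.4, 294.9]
tcp_rot: [[0.168, 0.986, 0.0], [0.986, -0.168, 0.001], [0.001, 0.0, -1.0]]
time_s: 7.7
tcp_pos: [45.9, 259.7, 304.4]
tcp_rot: [[0.168, 0.986, -0.006], [0.985, -0.168, -0.032], [-0.033, -0.0, -0.999]]
force: [-1.2, -0.5, 0.0]
finger_gap: 92.9
finger_force: 0.0
[74.62, -47.48, 117.42, -0.19, 111.93, 84.21]
```

Leaning works: joint 2 is at its limit and the tool is tilting in the wanted direction. I'll continue a little higher, watching for clearance from the base.

```bash
python3 -m creep '[1,-20,0,-6,0,1,-20,0,-6,0,1,-20,0,-6,0,1,-20,0,-6,0,1,-20,0,-6,0,1,-20,0,-6,0,1,-20,0,-6,0,1,-20,0,-6,0,1,-20,0,-6,0,1,-20,0,-6,0]' ; python3 -c "
from bench import robot;s=robot.get_state();print([round(float(x),2) for x in s['qpos']])"
```

```text
time_s: 8.53
tcp_pos: [36.2, 195.1, 423.1]
tcp_rot: [[0.166, 0.986, -0.023], [0.978, -0.168, -0.128], [-0.13, -0.001, -0.992]]
force: [0.6, 0.2, 0.3]
finger_gap: 93.0
finger_force: 0.0
[73.32, -47.48, 106.17, -1.09, 128.71, 82.35]
```

```bash
cat > kin.py <<'E'
import numpy as np
from scipy.optimize import least_squares
D=np.array([[6.646,82.598,90.757,675.0,240.6],[-7.17,101.16,86.11,556.0,189.0],[-47.48,117.42,111.93,263.7,304.4],[-47.48,106.17,128.71,198.4,423.1]])
def fk(p,q2,q3,q5):
    d,L1,L2,e,Lt=p; a,b,c=np.radians(q2),np.radians(q2+q3),np.radians(q2+q3+q5)
    return np.array([L1*np.sin(a)+L2*np.sin(b)+e*np.cos(b)+Lt*np.sin(c), d+L1*np.cos(a)+L2*np.cos(b)-e*np.sin(b)+Lt*np.cos(c)])
p=least_squares(lambda p:np.concatenate([fk(p,*r[:3])-r[3:] for r in D]),[200,490,600,0,300],loss="soft_l1").x
if __name__=="__main__":
    print(p.round(1),[(fk(p,*r[:3])-r[3:]).round(1).tolist() for r in D])
E
python3 kin.py
```

```text
[133.  459.1 620.9  80.7 276.1] [[0.0, -0.1], [-0.0, -0.2], [-0.2, 0.2], [0.1, 0.2]]
```

```bash
python3 -m creep '[1,-28,0,17,0,1,-28,0,17,0,1,-28,0,17,0,1,-28,0,17,0,1,-28,0,17,0,1,-28,0,17,0,1,-28,0,17,0,1,-28,0,17,0,1,-28,0,17,0,1,-28,0,17,0]' ; python3 -c "
from bench import robot;s=robot.get_state();print([round(float(x),2) for x in s['qpos']])"
```

```text
time_s: 9.37
tcp_pos: [36.1, 147.8, 425.4]
tcp_rot: [[0.159, 0.986, -0.059], [0.938, -0.169, -0.302], [-0.308, -0.007, -0.951]]
force: [0.4, -0.4, -1.2]
finger_gap: 93.2
finger_force: 0.0
[71.13, -47.52, 107.09, -3.62, 138.15, 78.49]
```

```bash
python3 -m creep '[1,-28,0,15,0,1,-28,0,15,0,1,-28,0,15,0,1,-28,0,15,0,1,-28,0,15,0,1,-28,0,15,0,1,-28,0,15,0,1,-28,0,15,0,1,-28,0,14,0,1,-28,0,14,0]' ; python3 -c "
from bench import robot;s=robot.get_state();print([round(float(x),2) for x in s['qpos']])"
```

```text
time_s: 10.2
tcp_pos: [51.4, 68.7, 509.1]
tcp_rot: [[0.148, 0.984, -0.102], [0.888, -0.178, -0.425], [-0.436, -0.027, -0.9]]
force: [0.2, -0.3, -0.2]
finger_gap: 92.7
finger_force: 0.0
[59.76, -47.52, 99.99, -15.36, 151.59, 57.65]
```

```bash
python3 -m creep '[1,14.5,-3.6,9.7,0,1,14.5,-3.6,9.7,0,1,14.5,-3.6,9.7,0,1,14.5,-3.6,9.7,0,1,14.5,-3.6,9.7,0,1,14.5,-3.6,9.7,0,1,14.5,-3.6,9.7,0,1,14.5,-3.6,9.7,0,1,14.5,-3.6,9.7,0,1,14.5,-3.6,9.7,0]' | sed -n 2,3p; python3 -m creep '[1,-28,0,17,0,1,-28,0,17,0,1,-28,0,17,0,1,-28,0,17,0,1,-28,0,17,0,1,-28,0,17,0,1,0,0,0,0,1,0,0,0,0,1,0,0,0,0,1,0,0,0,0]' ; python3 -c "
from bench import robot;s=robot.get_state();print([round(float(x),2) for x in s['qpos']])"
```

```text
tcp_pos: [27.9, 163.7, 358.6]
tcp_rot: [[0.148, 0.984, -0.101], [0.888, -0.177, -0.424], [-0.435, -0.027, -0.9]]
time_s: 11.87
tcp_pos: [23.0, 115.7, 387.8]
tcp_rot: [[0.139, 0.984, -0.115], [0.849, -0.178, -0.498], [-0.51, -0.029, -0.86]]
force: [-0.2, -0.4, -0.5]
finger_gap: 93.1
finger_force: 0.0
[72.18, -47.52, 113.25, -4.25, 144.84, 79.19]
```

```bash
python3 -m creep '[1,2,-27,0,0,1,2,-27,0,0,1,2,-27,0,0,1,-24,0,24,0,1,-24,0,24,0,1,-24,0,24,0,1,-24,0,24,0,1,-24,0,24,0,1,-24,0,24,0,1,-24,0,24,0]' ; python3 -c "
from bench import robot;s=robot.get_state();print([round(float(x),2) for x in s['qpos']])"
```

```text
time_s: 12.7
tcp_pos: [-147.2, 70.9, 385.3]
tcp_rot: [[0.132, 0.989, -0.066], [0.805, -0.146, -0.575], [-0.579, 0.023, -0.815]]
force: [-0.3, 0.2, -0.1]
finger_gap: 93.0
finger_force: 0.0
[113.49, -47.51, 114.67, 27.49, 141.13, 139.56]
```

```bash
python3 -m creep '[1,7.8,34,-4.6,0,1,7.8,34,-4.6,0,1,7.8,34,-4.6,0,1,7.8,34,-4.6,0,1,7.8,34,-4.6,0,1,-24,0,24,0,1,-24,0,24,0,1,-24,0,24,0,1,-24,0,24,0,1,0,0,0,0]' ; python3 -c "
from bench import robot;s=robot.get_state();print([round(float(x),2) for x in s['qpos']])"
```

```text
time_s: 13.53
tcp_pos: [-25.9, 88.7, 402.1]
tcp_rot: [[0.127, 0.99, -0.055], [0.772, -0.133, -0.622], [-0.623, 0.037, -0.781]]
force: [0.2, 0.2, 0.7]
finger_gap: 93.0
finger_force: 0.0
[86.75, -47.53, 113.99, 2.37, 152.14, 96.87]
```

```bash
python3 -m creep '[1,-3,21,6,0,1,-3,21,6,0,1,-3,21,6,0,1,-3,21,6,0,1,-3,21,6,0,1,-3,21,6,0,1,-3,21,6,0,1,-3,21,6,0,1,-3,21,6,0,1,-3,21,6,0]' ; python3 -c "
from bench import robot;s=robot.get_state();print([round(float(x),2) for x in s['qpos']])"
```

```text
time_s: 14.37
tcp_pos: [180.6, 25.5, 389.3]
tcp_rot: [[0.126, 0.99, -0.057], [0.764, -0.134, -0.631], [-0.633, 0.036, -0.773]]
force: [-0.0, 0.2, -0.5]
finger_gap: 93.0
finger_force: 0.0
[40.68, -45.4, 114.46, -38.29, 134.51, 27.41]
```

```bash
python3 -m creep '[1,-16,-21,20,0,1,-16,-21,20,0,1,-16,-21,20,0,1,-16,-21,20,0,1,-16,-21,20,0,1,0,0,0,0,1,0,0,0,0,1,0,0,0,0,1,0,0,0,0,1,0,0,0,0]' ; python3 -c "
from bench import robot;s=robot.get_state();print([round(float(x),2) for x in s['qpos']])"
```

```text
time_s: 15.2
tcp_pos: [147.3, 13.1, 396.0]
tcp_rot: [[0.123, 0.985, -0.12], [0.733, -0.172, -0.658], [-0.669, -0.008, -0.744]]
force: [-0.3, 0.1, 0.0]
finger_gap: 93.2
finger_force: 0.0
[42.02, -47.52, 115.56, -39.69, 140.29, 26.98]
```

The lean is now 41.9° at azimuth -100.3°, which is what I want. I'll re-measure the turned dish before gripping.

```bash
cat > dish.py <<'E'
from h import *
from bench import robot
def dish(win,zr=(80,96)):
    s=robot.snapshot("top"); H=hsv(s); h,S,V=[H[...,i].astype(int) for i in range(3)]
    P=cloud(s,box((h>105)&(h<130)&(S>120)&(V>60),win))
    B=P[(P[:,2]>zr[0])&(P[:,2]<zr[1])]; r=cv2.minAreaRect(B[:,:2].astype(np.float32))
    e=np.linalg.svd(B[:,:2]-B[:,:2].mean(0))[2][0]; e*=np.sign(e[0]); d=np.array([e[1],-e[0]]); c=np.array(r[0])+82.5*d
    return s,P,B,r,d,c
E
python3 - <<'E'
from dish import *
s,P,B,r,d,c=dish((160,225,300,330))
print(len(B),r,"d",d.round(3),np.degrees(np.arctan2(d[1],d[0])).round(1),"centre",c.round(1),"grip",(c-135*d).round(1))
T=P[(P[:,2]>60)&(P[:,2]<76)]; print(cv2.minAreaRect(T[:,:2].astype(np.float32)))
st=robot.get_state(); R=np.array(st["tcp_rot"]); t=np.array(st["tcp_pos"]); g=np.r_[c-135*d,90]-3*R[:,2]
for back in(120,0): print(back,(R.T@(g-back*R[:,2]-t)).round(1))
E
```

```text
123 ((419.7880859375, 306.1397705078125), (7.1209306716918945, 153.973388671875), 80.01727294921875) d [-0.174 -0.985] -100.0 centre [405.4 224.9] grip [428.9 357.8]
((406.58203125, 233.3353271484375), (187.716552734375, 157.37255859375), 80.3073501586914)
120 [ 492.   220.6 -156.2]
0 [492.  220.6 -36.2]
```

```bash
python3 -m creep '[1,33,14.7,-10.4,0,1,33,14.7,-10.4,0,1,33,14.7,-10.4,0,1,33,14.7,-10.4,0,1,33,14.7,-10.4,0,1,33,14.7,-10.4,0,1,33,14.7,-10.4,0,1,33,14.7,-10.4,0,1,33,14.7,-10.4,0,1,33,14.7,-10.4,0]' | sed -n 2,3p; python3 -m creep '[1,32,14.7,-10.4,0,1,32,14.7,-10.4,0,1,32,14.7,-10.4,0,1,32,14.7,-10.4,0,1,32,14.7,-10.4,0,1,0,0,0,0.7,1,0,0,0,0,1,0,0,0,0,1,0,0,0,0,1,0,0,0,0]'
python3 - <<'E'
from bench import robot; import numpy as np
st=robot.get_state(); R=np.array(st["tcp_rot"]); t=np.array(st["tcp_pos"]); g=np.array([428.5,357.3,90])-3*R[:,2]
print((R.T@(g-t)).round(1),np.round(st["qpos"],1)); import cv2
cv2.imwrite("pics/w2.png",robot.snapshot("wrist")["pixels"][:,:,::-1])
E
```

```text
tcp_pos: [346.1, 299.6, 250.2]
tcp_rot: [[0.123, 0.985, -0.121], [0.733, -0.172, -0.658], [-0.669, -0.008, -0.743]]
time_s: 16.92
tcp_pos: [443.1, 436.6, 184.2]
tcp_rot: [[0.135, 0.984, -0.12], [0.732, -0.181, -0.657], [-0.667, 0.001, -0.745]]
force: [0.1, -0.1, -0.5]
finger_gap: 92.9
finger_force: 0.0
[ 2.80e+00 -1.00e-01  1.21e+02] [ 50.6  23.   75.1 -21.6 118.2  57. ]
```

View pics/w2.png

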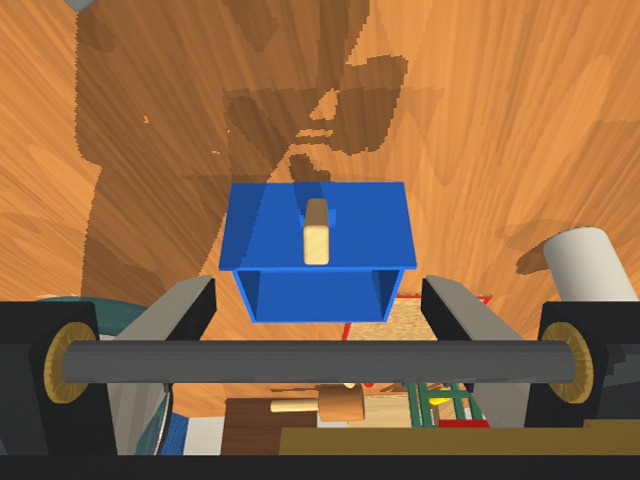

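The wrist view shows the handle end-on at (316,245), centred between the fingers, with the dish square behind it. I'll advance along the fingers and grip firmly.

```bash
python3 -m creep '[1,0.3,0,15,0,1,0.3,0,15,0,1,0.3,0,15,0,1,0.3,0,15,0,1,0.3,0,15,0,1,0.3,0,15,0,1,0.3,0,15,0,1,0.3,0,10,0,1,0.3,0,6,0,1,0,0,0,0]' && python3 -m creep '[-1,0,0,0,0,-1,0,0,0,0,-1,0,0,0,0,-1,0,0,0,0,-1,0,0,0,0,-1,0,0,0,0,-1,0,0,0,0,-1,0,0,0,0,-1,0,0,0,0,-1,0,0,0,0]' 60 && python3 -m creep '[-1,0,0,0,0,-1,0,0,0,0,-1,0,0,0,0,-1,0,0,0,0,-1,0,0,0,0,-1,0,0,0,0,-1,0,0,0,0,-1,-6,0,-7,0,-1,-6,0,-7,0,-1,-6,0,-7,0]'
```

```text
time_s: 17.8
tcp_pos: [428.9, 358.8, 90.7]
tcp_rot: [[0.135, 0.983, -0.121], [0.731, -0.181, -0.658], [-0.669, 0.0, -0.743]]
force: [-0.4, -0.6, -0.6]
finger_gap: 92.9
finger_force: 0.0
time_s: 18.63
tcp_pos: [429.2, 359.5, 90.9]
tcp_rot: [[0.135, 0.984, -0.121], [0.731, -0.181, -0.658], [-0.669, 0.0, -0.744]]
force: [0.5, 0.1, -0.7]
finger_gap: 30.8
finger_force: 0.0
time_s: 19.47
tcp_pos: [429.3, 360.3, 119.7]
tcp_rot: [[0.135, 0.984, -0.121], [0.731, -0.181, -0.657], [-0.668, 0.0, -0.744]]
force: [0.2, -0.1, -1.6]
finger_gap: 15.6
finger_force: 60.0
```

```bash
python3 -m creep '[-1,-10,0,3,0,-1,-18,0.3,7,0,-1,-26,0.4,12,0,-1,-26,0.4,12,0,-1,-26,0.4,12,0,-1,-26,0.4,12,0,-1,-26,0.4,12,0,-1,-26,0.4,12,0,-1,-24,0.3,11,0,-1,-15,0.2,10,0]' && python3 -m creep '[-1,0,15,0,0,-1,0,25,0,0,-1,0,31,0,0,-1,0,31,0,0,-1,0,31,0,0,-1,0,31,0,0,-1,0,31,0,0,-1,0,31,0,0,-1,0,25,0,0,-1,0,14,0,0]'
python3 - <<'E'
from h import *
from bench import robot
s=robot.snapshot("scene"); pickle.dump(s,open("s3.pkl","wb")); cv2.imwrite("pics/s3.png",s["pixels"][:,:,::-1])
t=np.array(robot.get_state()["tcp_pos"])-[598.2,-232,0]; print("fx,fy",t[:2]@[-.168,-.986],t[:2]@[.986,-.168],t[2],np.round(robot.get_state()["qpos"],1))
E
```

```text
time_s: 20.3
tcp_pos: [389.3, 126.7, 192.5]
tcp_rot: [[0.136, 0.983, -0.12], [0.732, -0.182, -0.657], [-0.668, 0.002, -0.744]]
force: [-0.7, -0.1, -2.4]
finger_gap: 15.4
finger_force: 60.0
time_s: 21.13
tcp_pos: [652.6, 79.6, 190.9]
tcp_rot: [[0.135, 0.983, -0.121], [0.731, -0.182, -0.658], [-0.669, 0.0, -0.743]]
force: [0.3, 1.0, -2.4]
finger_gap: 15.8
finger_force: 60.0
fx,fy -316.2250549941825 2.1896108664014675 190.68208214967638 [ 19.   17.2  81.8 -36.6 102.   28.5]
```

View pics/s3.png

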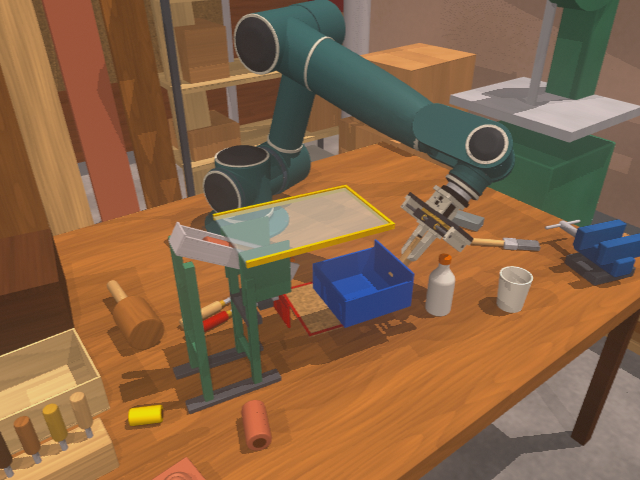

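The scene view shows the dish held level at (365,290), clear of the glue bottle at (440,290). The flap is at (284,305) and the hood front edge at (370,205).

Run:
```python
from h import *
s=pickle.load(open("s3.pkl","rb")); H=hsv(s); h,S,V=[H[...,i].astype(int) for i in range(3)]
f=np.array([-.168,-.986,0]);g=np.array([.986,-.168,0]);o=np.array([598.2,-232,0])
bl=(h>105)&(h<130)&(S>120)&(V>50)
P=cloud(s,box(bl,(345,275,385,295)));c=P.mean(0);n=np.linalg.svd(P-c)[2][2];n*=np.sign(n[2]);print("floor?",len(P),c.round(),n.round(3),"tilt f,g deg",np.degrees([n@f,n@g]).round(1))
P=cloud(s,box(bl,(300,235,420,330)))-o;F=np.c_[P@f,P@g,P[:,2]]
print(np.percentile(F,[1,99],axis=0).round()); 
L=F[F[:,2]<115]; print("low z",np.percentile(F[:,2],[.2,1,5]).round(1))
q0=pickle.load(open("scene.pkl","rb"));H=hsv(q0);h,S,V=[H[...,i].astype(int) for i in range(3)]
P=cloud(q0,box(((h<6)|(h>174))&(S>150)&(V>70),(265,270,292,328)))-o;F=np.c_[P@f,P@g,P[:,2]];F=F[(F[:,2]>118)&(F[:,2]<190)];print("flap",len(F),np.percentile(F,[5,50,95],axis=0).round(1))
```

```text
floor? 796 [610. -23. 109.] [-0.354  0.134  0.925] tilt f,g deg [ -4.2 -21.3]
[[-265.  -78.  101.]
 [ -97.   84.  188.]]
low z [ 99.2 100.9 102.5]
flap 285 [[ 19.4 -16.3 126.2]
 [ 21.6  26.6 149.9]
 [ 22.7  50.5 181.1]]
```

The dish is level (z 101–188) and centred within 3 mm. The flap face is at feeder x ≈ 21.6, so I expect contact at TCP fx ≈ -198 and the stop near -176.

```bash
cat > fx.py <<'E'
from bench import robot; import numpy as np
s=robot.get_state(); t=np.array(s["tcp_pos"])-[598.2,-232,0]; F=np.array(s["force"])
print("fx %.1f fy %.1f z %.1f  push %.1f Fz %.1f t %.1f"%(t[:2]@[-.168,-.986],t[:2]@[.986,-.168],t[2],F[:2]@[-.168,-.986],F[2],s["time_s"]))
E
python3 -m creep '[-1,-4,0,3.6,0,-1,-8,0,7.2,0,-1,-10,0,9,0,-1,-10,0,9,0,-1,-10,0,9,0,-1,-10,0,9,0,-1,-10,0,9,0,-1,-10,-0.5,9,0,-1,-6,-0.5,5.4,0,-1,-3,-0.5,2.7,0]' >/dev/null; python3 fx.py; python3 -m creep '[-1,-1.5,0,1.34,0,-1,-1.5,0,1.34,0,-1,-1.5,0,1.34,0,-1,-1.5,0,1.34,0,-1,-1.5,0,1.34,0,-1,-1.5,0,1.34,0,-1,-1.5,0,1.34,0,-1,0,0,0,0,-1,0,0,0,0,-1,0,0,0,0]' >/dev/null; python3 fx.py
```

```text
fx -206.8 fy -4.0 z 191.3  push -0.0 Fz -1.4 t 22.0
fx -194.5 fy -4.0 z 191.1  push -3.7 Fz -1.4 t 22.9
```

```bash
python3 -m creep '[-1,-1.5,0,1.34,0,-1,-1.5,0,1.34,0,-1,-1.5,0,1.34,0,-1,-1.5,0,1.34,0,-1,-1.5,0,1.34,0,-1,-1.5,0,1.34,0,-1,-1.5,0,1.34,0,-1,-1.2,0,1,0,-1,0,0,0,0,-1,0,0,0,0]' >/dev/null; python3 fx.py
```

```text
fx -180.2 fy -4.2 z 191.5  push -21.5 Fz 1.7 t 23.7
```

```bash
python3 -m creep '[-1,0,0,0,0,-1,0,0,0,0,-1,0,0,0,0,-1,0,0,0,0,-1,0,0,0,0,-1,0,0,0,0,-1,0,0,0,0,-1,0,0,0,0,-1,0,0,0,0,-1,0,0,0,0]' >/dev/null; python3 fx.py;  python3 - <<'E'
from h import *
from bench import robot
s=robot.snapshot("scene"); pickle.dump(s,open("s4.pkl","wb")); cv2.imwrite("pics/s4.png",cv2.resize(s["pixels"][170:350,150:450,::-1],None,fx=2.5,fy=2.5))
E
```

```text
fx -180.1 fy -4.2 z 190.5  push -15.3 Fz -3.0 t 24.5
```

View pics/s4.png

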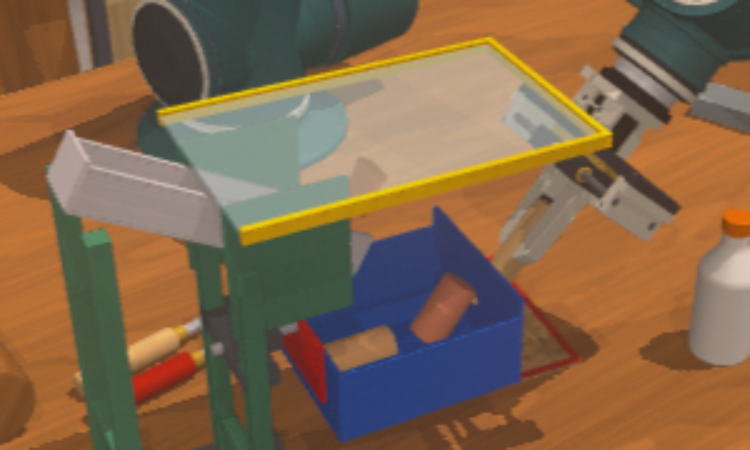

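The crop shows two blanks in the dish, at (365,350) and (445,310), and the third just past the lip at (370,175). The chute is empty. I'll hold a little longer, then look again.

```bash
python3 -m creep '[-1,0,0,0,0,-1,0,0,0,0,-1,0,0,0,0,-1,0,0,0,0,-1,0,0,0,0,-1,0,0,0,0,-1,0,0,0,0,-1,0,0,0,0,-1,0,0,0,0,-1,0,0,0,0]' >/dev/null; python3 fx.py;  python3 - <<'E'
from h import *
from bench import robot
s=robot.snapshot("scene"); pickle.dump(s,open("s5.pkl","wb")); cv2.imwrite("pics/s5.png",cv2.resize(s["pixels"][210:350,220:400,::-1],None,fx=3,fy=3))
E
```

```text
fx -180.1 fy -4.2 z 190.6  push -15.4 Fz -3.9 t 25.4
```

View pics/s5.png

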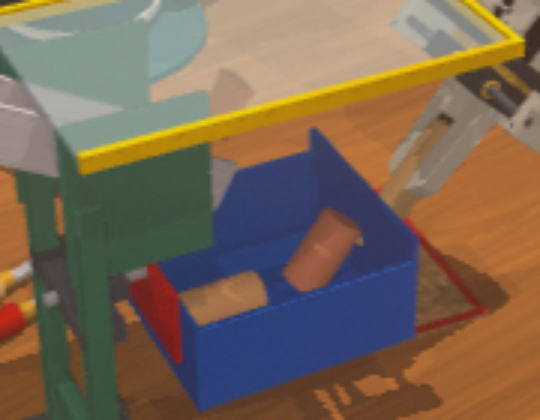

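Run:
```python
from h import *
from bench import robot
s=robot.snapshot("top"); pickle.dump(s,open("t5.pkl","wb"))
a=cv2.resize(s["pixels"][150:270,300:500,::-1],None,fx=4,fy=4,interpolation=cv2.INTER_CUBIC)
cv2.imwrite("pics/t5.png",a)
f=np.array([-.168,-.986,0]);g=np.array([.986,-.168,0]);o=np.array([598.2,-232,0])
q=pickle.load(open("s5.pkl","rb"))
for uv in((297,240),(290,308),(327,293)):
    m=np.zeros((480,640),bool);m[uv[1]-1:uv[1]+2,uv[0]-1:uv[0]+2]=1;P=np.median(cloud(q,m),0)-o;print(uv,q["pixels"][uv[1],uv[0]],(P@f).round(),(P@g).round(),P[2].round())
```

```text
(297, 240) [176 146 121] 4.0 66.0 339.0
(290, 308) [158 111  73] -3.0 6.0 135.0
(327, 293) [176 104  74] -90.0 11.0 148.0
```

View pics/t5.png

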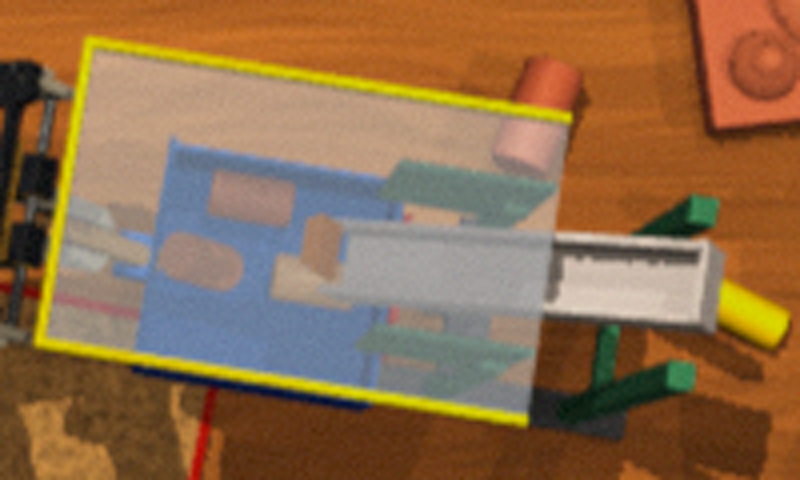

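The top view shows all three blanks in the dish, at (252,198), (200,260) and (310,283). The raised gate is at (322,245) and the chute is empty. I'll back away gently, then move sideways to over the mat.

```bash
python3 -m creep '[-1,3,0,-2.7,0,-1,6,0,-5.4,0,-1,9,0,-8,0,-1,11,0,-9.9,0,-1,12,0,-10.8,0,-1,12,0,-10.8,0,-1,12,0,-10.8,0,-1,12,0,-10.8,0,-1,8,0,-7.2,0,-1,4,0,-3.6,0]' >/dev/null; python3 fx.py; python3 -m creep '[-1,0,-4,0,0,-1,0,-9,0,0,-1,0,-14,0,0,-1,0,-17,0,0,-1,0,-17,0,0,-1,0,-17,0,0,-1,0,-17,0,0,-1,0,-14,0,0,-1,0,-8,0,0,-1,0,-4,0,0]'; python3 fx.py
python3 - <<'E'
from h import *
from bench import robot
s=robot.snapshot("scene"); pickle.dump(s,open("s6.pkl","wb")); H=hsv(s); h,S,V=[H[...,i].astype(int) for i in range(3)]
f=np.array([-.168,-.986,0]);g=np.array([.986,-.168,0]);o=np.array([598.2,-232,0])
P=cloud(s,(h>105)&(h<130)&(S>120)&(V>50))-o;F=np.c_[P@f,P@g,P[:,2]];F=F[(np.abs(F[:,0]+165)<130)&(np.abs(F[:,1]+125)<130)]
print(len(F),np.percentile(F,[1,99],axis=0).round())
for lo,hi in((-260,-240),(-180,-150),(-100,-70)):
    G=F[(F[:,0]>lo)&(F[:,0]<hi)]; print(lo,len(G),np.percentile(G[:,2],[1,99]).round() if len(G) else "")
E
```

```text
fx -300.2 fy -2.6 z 191.0  push -0.7 Fz -3.5 t 26.3
time_s: 27.17
tcp_pos: [525.5, 83.9, 191.5]
tcp_rot: [[0.135, 0.983, -0.12], [0.731, -0.181, -0.658], [-0.669, 0.001, -0.744]]
force: [-0.8, -0.2, -2.6]
finger_gap: 15.8
finger_force: 60.0
fx -299.3 fy -124.8 z 191.5  push 0.3 Fz -2.6 t 27.2
2552 [[-248. -203.  101.]
 [ -79.  -41.  186.]]
-260 218 [103. 190.]
-180 404 [101. 170.]
-100 568 [102. 171.]
```

```bash
python3 -m creep '[-1,3,0,3.3,0,-1,6,0,6.7,0,-1,7.5,0,8.4,0,-1,7.5,0,8.4,0,-1,7.5,0,8.4,0,-1,7.5,0,8.4,0,-1,7.5,0,8.4,0,-1,6,0,6.7,0,-1,4,0,4.5,0,-1,2,0,2.2,0]' >/dev/null; python3 fx.py; python3 -m creep '[-1,0.8,0,0.9,0,-1,0.8,0,0.9,0,-1,0.7,0,0.75,0,-1,0.7,0,0.75,0,-1,0,0,0,0,-1,0,0,0,0,-1,0,0,0,0,-1,0,0,0,0,-1,0,0,0,0,-1,0,0,0,0]' >/dev/null; python3 fx.py
```

```text
fx -299.5 fy -123.8 z 102.3  push -0.4 Fz -3.4 t 28.1
fx -299.6 fy -123.6 z 99.0  push 0.2 Fz -4.0 t 28.9
```

```bash
python3 -m creep '[-1,0.7,0,0.75,0,-1,0.7,0,0.75,0,-1,0,0,0,0,-1,0,0,0,0,-1,0,0,0,0,-1,0,0,0,0,-1,0,0,0,0,-1,0,0,0,0,-1,0,0,0,0,-1,0,0,0,0]' >/dev/null; python3 fx.py; python3 -m creep '[-1,0.7,0,0.75,0,-1,0.7,0,0.75,0,-1,0,0,0,0,-1,0,0,0,0,-1,0,0,0,0,-1,0,0,0,0,-1,0,0,0,0,-1,0,0,0,0,-1,0,0,0,0,-1,0,0,0,0]' >/dev/null; python3 fx.py
```

```text
fx -299.6 fy -123.6 z 97.0  push 0.5 Fz -3.1 t 29.7
fx -299.7 fy -123.6 z 94.9  push -0.4 Fz -2.1 t 30.6
```

```bash
python3 -m creep '[-1,0.6,0,0.7,0,-1,0,0,0,0,-1,0,0,0,0,-1,0,0,0,0,-1,0,0,0,0,-1,0,0,0,0,-1,0,0,0,0,-1,0,0,0,0,-1,0,0,0,0,-1,0,0,0,0]' >/dev/null; python3 fx.py
```

```text
fx -299.7 fy -123.6 z 94.8  push -1.2 Fz 8.1 t 31.4
```

It's in contact with the mat. I'll release and withdraw along the handle.

```bash
python3 -m creep '[-0.5,0,0,0,0,-0.3,0,0,0,0,0,0,0,0,0,0,0,0,0,0,0.3,0,0,0,0,0.5,0,0,0,0,0.5,0,0,0,0,0.5,0,0,0,0,0.5,0,0,0,0,0.5,0,0,0,0]'; python3 -m creep '[0.5,0,0,-5,0,0.5,0,0,-10,0,0.5,0,0,-15,0,0.5,0,0,-18,0,0.5,0,0,-18,0,0.5,0,0,-18,0,0.5,0,0,-18,0,0.5,0,0,-18,0,0.5,0,0,-18,0,0.5,0,0,-18,0]'
python3 - <<'E'
from h import *
from bench import robot
f=np.array([-.168,-.986,0]);g=np.array([.986,-.168,0]);o=np.array([598.2,-232,0])
s=robot.snapshot("scene"); H=hsv(s); h,S,V=[H[...,i].astype(int) for i in range(3)]
cv2.imwrite("pics/s7.png",s["pixels"][:,:,::-1])
P=cloud(s,(h>105)&(h<130)&(S>120)&(V>50))-o;F=np.c_[P@f,P@g,P[:,2]];F=F[(np.abs(F[:,0]+165)<130)&(np.abs(F[:,1]+125)<130)]
print(len(F),np.percentile(F,[1,99],axis=0).round())
for lo,hi in((-260,-235),(-180,-150),(-105,-70)):
    G=F[(F[:,0]>lo)&(F[:,0]<hi)]; print(lo,len(G),np.percentile(G[:,2],[1,99]).round() if len(G) else "")
E
```

```text
time_s: 32.22
tcp_pos: [526.6, 84.1, 94.0]
tcp_rot: [[0.135, 0.984, -0.121], [0.731, -0.181, -0.658], [-0.669, 0.0, -0.743]]
force: [-0.1, -0.3, -0.3]
finger_gap: 69.3
finger_force: 0.0
time_s: 33.05
tcp_pos: [545.6, 188.3, 211.9]
tcp_rot: [[0.135, 0.984, -0.12], [0.732, -0.18, -0.657], [-0.668, 0.001, -0.744]]
force: [-0.9, 0.7, -0.8]
finger_gap: 69.7
finger_force: 0.0
3413 [[-249. -203.    5.]
 [ -80.  -40.   93.]]
-260 713 [ 6. 95.]
-180 488 [ 6. 74.]
-105 735 [ 5. 75.]
```

View pics/s7.png

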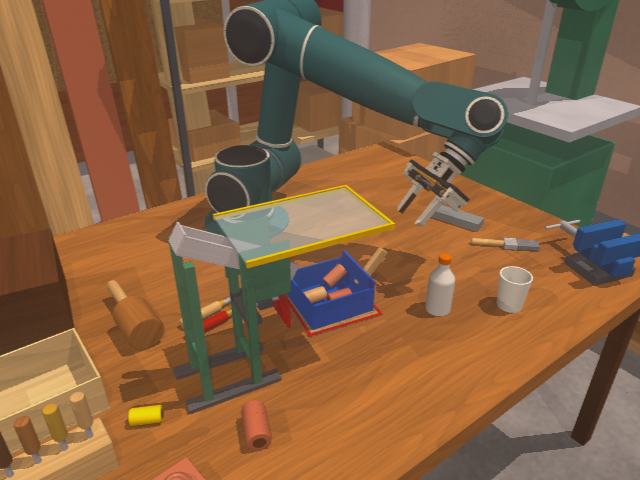

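The picture shows the dish standing flat on the mat at (332,290) with all three blanks in it, at (333,275), (315,296) and (340,295). The flap is back at (284,312), the gripper is clear, and the glue and gouges haven't moved.

```bash
python3 -c "
from bench import robot; print(robot.sign_off())"
```

```text
the job is handed in; nothing more can be done
None
```

The job is handed in at about 33 s: the dish stands upright within about 5 mm of the mat's centre, released, with all three blanks in it; the gate looked closed (flap back at rest), and the gouges and glue bottle were not disturbed.

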